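# Load the salt pig and hold the braai caddy level

## Robot

A 6-joint arm with a two-finger parallel gripper is mounted at the origin on the work surface. World frame = base frame: x ahead of the robot, y to its left, z up, the work surface at z = 0. Lengths are in m, angles in rad, forces in N, time in s.
With the tool pointing down it reaches from about 0.3 to 0.875 m from the base axis. Payload 6.4 kg.
Tool frame: the origin (TCP) lies midway between the tips of the shut fingers; the grasp point (between the pads) lies 19 mm behind it; z points along the fingers, y is the line along which they close (so a half turn about z gives the same grasp; the last joint's range is limited). The gripper opens to 85 mm and grips with 20 to 120 N. Pads are 22 mm wide; open, the fingers measure 114 mm over their backs; the gripper's body (76 mm by 85 mm) begins 54 mm behind the grasp point. The pads swing forward as they close: fully open they stand 13 mm farther back than shut.
Start: joints at [-1.53, 0.181, 1.607, -0, 1.354, -0.206], TCP at [0.14, -0.558, 0.231] pointing down, gripper open.
Joint ranges: [-2.99, 2.99], [-0.89, 2.07], [0.3, 2.58], [-1.14, 4.28], [0, 2.63], [-3.12, 3.12]. Speed limits (rad/s): [2.57, 2.57, 3.01, 3.14, 3.14, 3.14].

## Interface

Orientations are given as a unit quaternion [w, x, y, z].
In Python, from bench import ctrl gives the robot as it stands. The module is installed in compiled form; this text tells all that it offers.
- The arm moves only by the tool move_arm, never from a script. Its argument "plan" is one flat list of numbers, 6 for each row, row after row: the shift along the world's x, y, z in units of 50 mm (1.0 is 50 mm), then the turn, a rotation vector about the world's x, y, z in rad. A call has 1 to 10 rows; each row is the pose to reach, as a shift and turn from the pose commanded when the call began; what a row does not reach only later rows make up. A row lasts 1/8 s, in which the tool goes at most 62.5 mm and 10.7 degrees, less where a joint would pass 70% of its speed; a pose out of reach is approached as far as the arm can. A call with a gripper value outside its range is refused whole. "grip" is the finger opening in mm, from 0 to 85.4, set as the call begins (left out, the last holds). The fingers move at their own pace and stop on an object; the grip force is fixed at half the most. Time passes only in rows, so rows that repeat a pose let the fingers close. It gives the time, the measured TCP pose, the force, the opening and the grip force at its end, in the units of the state.
- ctrl.get_obs(): the state, without advancing time (a new reading comes with each control period).
- ctrl.camera(name): name is "side" or "top" or "wrist"; returns a dict with "pixels" (400x640x3 uint8, red, green, blue), "fx", "fy", "cx", "cy" (pixels), "origin" and "attitude" of the camera in the world. Camera axes: x right, y down, z forward; pixel columns grow to the right and rows downward; lengths in m; the calibration is good to about 2 mm. The wrist camera is an equidistant fisheye: a pixel r from the principal point sees the ray r / f radians off the axis. A picture is of the moment at which its call begins. There is no depth.
- ctrl.hand_in(): hands the job in; it is judged then, once.
The state is a dict: "time_s": time; "q": joint angles; "dq": joint speeds; "joint_efforts": joint torques, N m; "eef_pos": TCP position; "eef_rot": TCP orientation; "wrist_force": force on the tool from outside, world axes, zero at the start; "torque": the same for the moment, N m; "opening": opening from 0.0 (shut) to 1.0 (fully open); "grasp_force": force on a finger pad.
Only numpy, scipy, OpenCV 4.12 (cv2) and the standard library are available. Lean on these libraries where they do the work, as an engineer would, in place of code of your own. Each camera call takes 0.05 s, during which the arm holds its last target. There are 200 camera calls.

## Task

Set the glass salt pig down upright in the empty bay of the caddy, next to the basting pot (do not drop it in), and let go of it. Then lift the loaded caddy by its grip bar about a hand's breadth (10 cm) clear of the shelf, level all the way so that nothing tips or slides out, and finish still holding it there, level and still. Leave the tongs, lid and fork where they lie.

Things in the scene. Friction and masses are not known exactly. Their poses are not given: they have to be found in the camera images.
- shelf: fixed dark steel shelf, 280 mm deep (x) by 1040 mm long (y); origin at the centre of its top face, z up. Caddy, salt pig, tongs, lid and fork stand or lie on it, their undersides at z = 0 of this frame.
- caddy: loose aluminium tray, 130 mm (its x) by 280 mm (its y), with 22 mm high walls, 4 mm walls and floor (top of the floor at z = 4 mm), split by a low 22 mm divider at y = 0 into two bays of 122 by 134 mm inside. Two posts at x = -40 and +40 mm, y = 0, carry a wooden grip bar over the divider. Origin at the centre of the underside, z up. The pot stands in the +y bay, the -y bay is empty. 0.32 kg empty, about 0.8 kg loaded.
- caddy_grip (a point): centre of the caddy's grip bar, 145 mm above the caddy's underside: a flat-sided bar 96 mm long along the caddy's x, 14 mm thick along its y, 22 mm high. Axes as the caddy's. 72 mm of it is free between the posts; pinch it from above at its middle, across its 14 mm thickness.
- empty_bay (a point): centre of the floor of the caddy's empty bay, 70 mm from the caddy's centre towards its -y, 4 mm above its underside; axes as the caddy's.
- salt_pig: loose glass salt pig, 72 mm diameter, domed top at 66 mm, a slanting round mouth standing out at its +x side to 48 mm from the axis and 62 mm high, and on top a round wooden knob of 26 mm diameter from z = 66 to z = 105 mm, on the axis: grip it there from above. Origin at the centre of its underside, z up. About 0.22 kg.
- pot: open aluminium basting pot, 90 mm diameter at the rim, 70 mm high, two small wire lugs; stands in the caddy's +y bay. Origin at the centre of its underside, z up. About 0.22 kg.
- tongs: bystander: steel tongs, 235 mm long along x, 50 mm wide, 24 mm high, lying at one end of the shelf; origin at the middle of the underside.
- lid: bystander: round orange silicone lid, 100 mm diameter, 26 mm high with its knob, at the other end of the shelf; origin at the centre of the underside.
- fork: bystander: black plastic fork, 180 mm long along x, 24 mm wide, 6 mm thick, at the middle of the shelf; origin at the middle of the underside.

How it is judged:
On the way, in this order (a step that is already met when the one before it is completed fails the run):
1. the salt pig stands upright on the floor of the caddy's empty bay, let go, with the caddy still on the shelf (y of salt_pig in the frame of caddy between -0.105 and -0.035 m and x of salt_pig in the frame of caddy between -0.03 and 0.03 m and z of salt_pig in the frame of caddy between -0.002 and 0.012 m and angle between the z axis of salt_pig and the z axis of caddy, either way round below 0.1 rad and contact force between the fingers and salt_pig below 0.1 N and z of caddy in the frame of shelf below 0.01 m), for 0.3 s.
2. the loaded caddy is more than 70 mm off the shelf, level, held by its grip bar (z of caddy in the frame of shelf above 0.07 m and angle between caddy's own z axis and vertical below 0.12 rad and distance between the grasp point and caddy_grip below 0.045 m and contact force between the fingers and caddy above 1 N and y of salt_pig in the frame of caddy between -0.105 and -0.035 m and x of salt_pig in the frame of caddy between -0.03 and 0.03 m and z of salt_pig in the frame of caddy between -0.002 and 0.012 m and angle between the z axis of each of salt_pig, pot and the z axis of caddy, either way round below 0.1 rad and y of pot in the frame of caddy between 0.035 and 0.105 m and x of pot in the frame of caddy between -0.03 and 0.03 m and z of pot in the frame of caddy between -0.002 and 0.012 m), for 0.2 s.
At the end, for the whole second after the job is handed in: Caddy held in the fingers within 45 mm of its bar centre, more than 70 mm above the shelf top, tilted under 0.12 rad, still (under 20 mm/s, 0.15 rad/s), off the shelf; salt pig and pot upright on the floors of their own bays, not touched by the fingers (all of step 2 and linear speed of caddy below 0.02 m/s and angular speed of caddy below 0.15 rad/s and contact force between caddy and shelf below 0.05 N and contact force between each of salt_pig, pot and the fingers below 0.1 N); the arm keeps its last pose, push and grip.
It fails at once if the caddy is tipped by more than 0.3 rad (angle between caddy's own z axis and vertical above 0.3 rad).
It fails at once if the salt pig is tipped by more than 0.6 rad (angle between salt_pig's own z axis and vertical above 0.6 rad).
It fails at once if the salt pig is dropped (from more than about 20 mm) (contact force between each of the fingers, caddy and salt_pig below 0.05 N and linear speed of salt_pig above 0.6 m/s).
It fails at once if the tongs, lid or fork is moved by more than 30 mm (distance of any of tongs, lid, fork from where it was at the start of the episode above 0.03 m).
It also fails if it takes over 64 s, if anything falls off the work surface, if the arm or the gripper's body presses on something with over 40 N, if the wrist force passes 120 N, or if a joint passes its speed limit or range.

## Working session

There is one attempt and no reset: what is moved stays moved. The work goes in short steps, Python scripts to look and compute and a tool call to move; the robot and the scene stay as the last step left them, time stands still between calls to the robot, and variables do not carry over. Pictures are saved under pics/ and viewed, at most 10 in all, crops included, and the job is handed in when it is done.

Besides the shell and the picture viewer there is one more tool, called as name(argument=value, ...) on one line, values as JSON. move_arm: Moves the arm, as the interface text tells. Its arguments: {"type":"object","properties":{"plan":{"type":"array"},"grip":{"type":"number"}},"required":["plan"]}

```bash
mkdir -p pics; cat > h.py <<'E'
from bench import ctrl
import numpy as np, cv2
from scipy.spatial.transform import Rotation as R
def rot(a):
    a=np.array(a,float)
    return a if a.shape==(3,3) else R.from_quat(a,scalar_first=True).as_matrix()
def snap(n,f):
    c=ctrl.camera(n); cv2.imwrite('pics/'+f,c['pixels'][:,:,::-1]); return c
def px2z(c,u,v,z):
    d=rot(c['attitude'])@np.array([(u-c['cx'])/c['fx'],(v-c['cy'])/c['fy'],1]); o=np.array(c['origin'])
    return o+d*(z-o[2])/d[2]
def proj(c,p):
    q=rot(c['attitude']).T@(np.array(p)-c['origin']); return np.array([c['fx']*q[0]/q[2]+c['cx'],c['fy']*q[1]/q[2]+c['cy']])
E
python3 - <<'E'
from h import *
import pickle
o=ctrl.get_obs(); print({k:np.round(v,3) for k,v in o.items()})
for n in ['top','side']:
    c=snap(n,n+'0.png'); pickle.dump(c,open(n+'.pkl','wb')); print(n,{k:np.round(c[k],4) for k in c if k!='pixels'})
E
```

```text
{'time_s': np.float64(0.0), 'q': array([-1.53 ,  0.182,  1.608, -0.   ,  1.354, -0.206]), 'dq': array([ 0.001,  0.   ,  0.002, -0.001,  0.001,  0.   ]), 'joint_efforts': array([-1.0000e-03, -4.4488e+01, -3.5134e+01, -0.0000e+00,  9.0000e-03,
        0.0000e+00]), 'eef_pos': array([ 0.14 , -0.557,  0.23 ]), 'eef_rot': array([-0.001,  0.992,  0.123,  0.   ]), 'wrist_force': array([ 0.474, -0.32 , -0.315]), 'torque': array([-0.006, -0.044,  0.016]), 'grasp_force': np.float64(0.0), 'opening': np.float64(1.004)}
top {'fx': np.float64(442.5596), 'fy': np.float64(442.5596), 'cx': np.float64(322.5435), 'cy': np.float64(192.162), 'origin': array([0.477 , 0.0246, 1.5988]), 'attitude': array([ 0.0179, -0.7065,  0.707 , -0.0263])}
side {'fx': np.float64(443.9404), 'fy': np.float64(443.9404), 'cx': np.float64(321.6267), 'cy': np.float64(199.775), 'origin': array([-0.1205,  0.7904,  0.8145]), 'attitude': array([ 0.1655, -0.317 ,  0.8122, -0.461 ])}
```

View pics/top0.png

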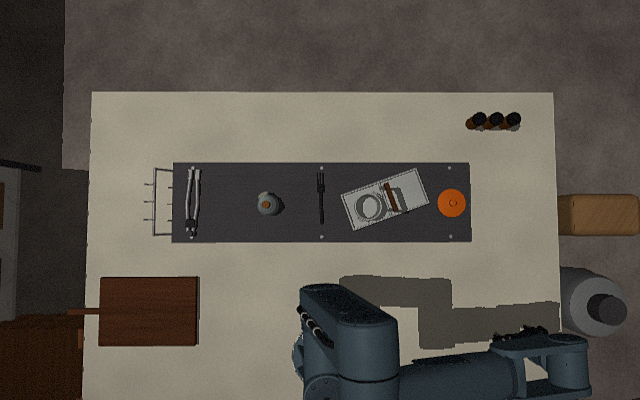

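View pics/side0.png

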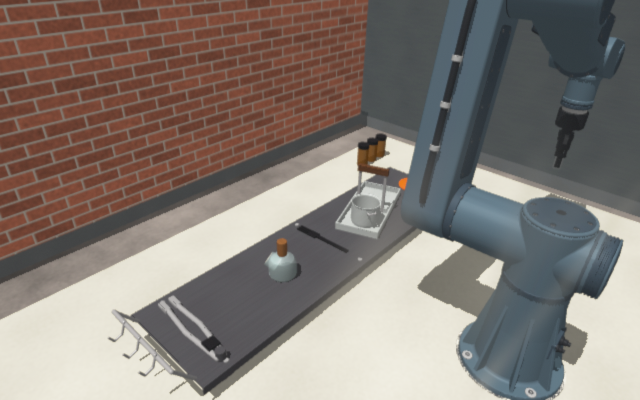

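The top view shows the pig at about (267,203), the caddy centred near (386,199) with the pot in its left bay, and the lid to its right. The side view shows the pig's knob at about (282,247) and the grip bar near (374,170). I'll zoom both views for corner picking.

```bash
python3 - <<'E'
import cv2,numpy as np
t=cv2.imread('pics/top0.png');s=cv2.imread('pics/side0.png')
a=cv2.resize(t[155:245,240:440],None,fx=4,fy=4,interpolation=3)
b=cv2.resize(s[155:245,330:420],None,fx=2.6,fy=2.6,interpolation=3)
b=cv2.resize(s[160:240,330:410],None,fx=3,fy=3,interpolation=3)
d=cv2.resize(s[225:305,250:330],None,fx=3,fy=3,interpolation=3)
c=np.zeros((600,800,3),np.uint8);c[:360]=a;c[360:600,:240]=b;c[360:600,260:500]=d
cv2.imwrite('pics/crop0.png',c)
E
```

```text
(no output)
```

View pics/crop0.png

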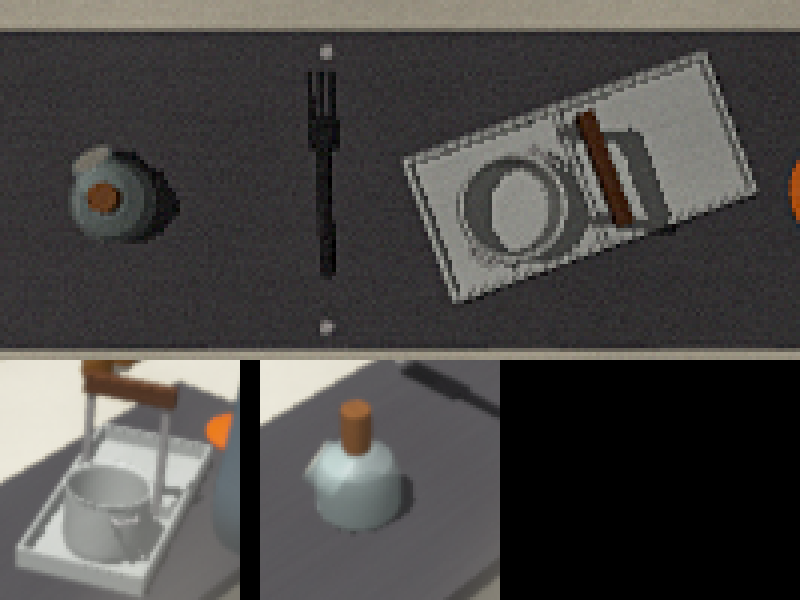

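The caddy rim corners, bar ends and pig knob are clear in the crops, and the pig's mouth points roughly towards +x. I'll fit the poses using both views.

```bash
cat > fit.py <<'E'
from h import *
import pickle
from scipy.optimize import least_squares
T=pickle.load(open('top.pkl','rb'));S=pickle.load(open('side.pkl','rb'))
C=[(T,(65,140,22),(341,194.5)),(T,(65,-140,22),(416.5,168.25)),(T,(-65,-140,22),(429,203)),(T,(-65,140,22),(353.75,230.25)),
(T,(48,0,156),(386.75,183.25)),(T,(-48,0,156),(395.5,211)),
(S,(65,140,22),(335.7,222.7)),(S,(-65,140,22),(377.3,233.3)),(S,(65,140,0),(336.7,228.7)),(S,(-65,140,0),(376.7,238))]
P=[(T,(0,0,105),(266,204.5)),(S,(0,0,105),(282,240))]
def X(p,l): return R.from_euler('z',p[3]).apply(np.array(l)/1e3)+p[:3]
def res(p):
    r=[proj(c,X(p,l))-uv for c,l,uv in C]
    q=np.r_[p[4:6],p[2],0]
    r+=[proj(c,X(q,l))-uv for c,l,uv in P]
    return np.ravel(r)
s=least_squares(res,[.5,-.1,.05,.3,.45,.2],loss='soft_l1')
print(np.round(s.x,4)); print(np.round(s.fun.reshape(-1,2) if len(s.fun)>12 else s.fun,1))
p=s.x
for uv in [(172,163),(469,163),(470,242),(172,242)]: print(px2z(T,*uv,p[2]).round(3))
print('bay',X(p,(0,-70,4)),'grip',X(p,(0,0,145)))
E
python3 fit.py
```

```text
[ 0.548  -0.2097  0.054   0.3436  0.5279  0.1904]
[[-0.3  0.6]
 [ 0.  -0.3]
 [ 0.7  0.2]
 [-0.2  0.5]
 [-0.3 -0.4]
 [ 1.5  0.5]
 [-0.6 -0.4]
 [ 0.2 -0.5]
 [-1.9 -0.3]
 [ 0.2  1. ]
 [ 0.3 -0.3]
 [ 0.   0.6]]
[0.676 0.533 0.054]
[ 0.677 -0.51   0.054]
[ 0.399 -0.508  0.054]
[0.401 0.527 0.054]
bay [ 0.57155891 -0.27560633  0.05797803] grip [ 0.54797562 -0.20969861  0.19897803]
```

move_arm(plan=[0.5,0.9,0.3,0,0,0.1,1,1.8,0.6,0,0,0.2,1.5,2.7,0.6,0,0,0.3,2,3.6,0.6,0,0,0.4,2.5,4.5,0.6,0,0,0.5,3,5.4,0.6,0,0,0.6,3.5,6.3,0.6,0,0,0.7,4,7.2,0.6,0,0,0.8,4.5,8.1,0.6,0,0,0.9,5,9,0.6,0,0,1.0], grip=85)

```text
time_s: 1.35
eef_pos: [0.3909, -0.1059, 0.2612]
eef_rot: [0.0, 0.811, 0.585, 0.0]
wrist_force: [1.1, -1.0, 0.2]
opening: 0.998
grasp_force: 0.0
```

move_arm(plan=[0.3,0.7,0,0,0,0.08,0.6,1.4,0,0,0,0.16,0.95,2.1,0,0,0,0.24,1.25,2.8,0,0,0,0.32,1.6,3.5,0,0,0,0.4,1.9,4.2,0,0,0,0.48,2.2,4.9,0,0,0,0.56,2.5,5.5,0,0,0,0.64,2.76,5.96,0,0,0,0.67,2.76,5.96,0,0,0,0.67])

```text
time_s: 2.6
eef_pos: [0.5284, 0.1916, 0.2605]
eef_rot: [-0.001, 0.574, 0.819, -0.0]
wrist_force: [-0.2, 0.2, -0.3]
opening: 0.997
grasp_force: 0.0
```

```bash
python3 - <<'E'
from h import *
o=ctrl.get_obs();print(o['eef_pos'].round(4) if hasattr(o['eef_pos'],'round') else o['eef_pos'],o['q'],R.from_quat(o['eef_rot'],scalar_first=True).as_matrix().round(3))
c=snap('wrist','w0.png');print({k:np.round(c[k],4) for k in c if k!='pixels'})
E
```

```text
[0.5284 0.1916 0.2605] [ 1.36553159e-01  1.29058200e-01  1.60609969e+00  1.27832384e-04
  1.40770205e+00 -2.11455772e-01] [[-0.341  0.94  -0.001]
 [ 0.94   0.341 -0.   ]
 [ 0.    -0.001 -1.   ]]
{'fx': np.float64(309.7069), 'fy': np.float64(309.7069), 'cx': np.float64(312.6956), 'cy': np.float64(197.3406), 'origin': array([0.5033, 0.2579, 0.4028]), 'attitude': array([0.1386, 0.9751, 0.1715, 0.024 ])}
```

View pics/w0.png

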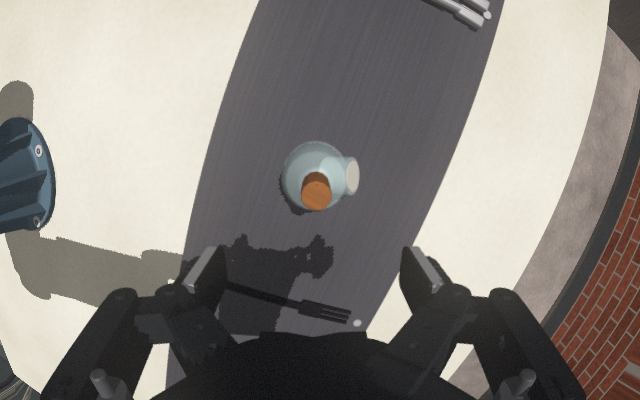

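The wrist view shows the knob top at (317,195), well inside the fingers' line. I'll check its position with the fisheye model.

```bash
cat >> h.py <<'E'
def fish(c,u,v,z):
    x,y=u-c['cx'],v-c['cy']; r=np.hypot(x,y)+1e-9; t=r/c['fx']
    d=rot(c['attitude'])@np.array([x/r*np.sin(t),y/r*np.sin(t),np.cos(t)]); o=np.array(c['origin'])
    return o+d*(z-o[2])/d[2]
E
python3 - <<'E'
from h import *
c=ctrl.camera('wrist')
for uv in [(317,195),(351,176)]: print(fish(c,*uv,.159),fish(c,*uv,.1))
E
```

```text
[0.52946676 0.19345309 0.159     ] [0.53586487 0.17805967 0.1       ]
[0.54985193 0.21782928 0.159     ] [0.56118329 0.20833493 0.1       ]
```

move_arm(plan=[0,0,-0.5,0,0,0,0,0,-1,0,0,0,0,0,-1.4,0,0,0,0,0,-1.8,0,0,0,0,0,-2.1,0,0,0,0,0,-2.4,0,0,0,0,0,-2.6,0,0,0,0,0,-2.68,0,0,0,0,0,-2.68,0,0,0,0,0,-2.68,0,0,0])

```text
time_s: 3.95
eef_pos: [0.529, 0.1905, 0.1279]
eef_rot: [0.0, 0.575, 0.818, 0.0]
wrist_force: [-0.6, 0.2, 0.6]
opening: 0.994
grasp_force: 0.0
```

move_arm(plan=[0,0,0,0,0,0,0,0,0,0,0,0,0,0,0,0,0,0,0,0,0,0,0,0,0,0,0,0,0,0,0,0,0,0,0,0,0,0,0,0,0,0,0,0,0,0,0,0], grip=5)

```text
time_s: 4.95
eef_pos: [0.5287, 0.1904, 0.1274]
eef_rot: [0.0, 0.575, 0.818, 0.0]
wrist_force: [1.1, 1.0, 1.2]
opening: 0.285
grasp_force: 58.8
```

move_arm(plan=[0,0,0.2,0,0,0,0,0,0.5,0,0,0,0,0,1,0,0,0,0,0,1.5,0,0,0,0,0,2,0,0,0,0,0,2.5,0,0,0,0,0,3,0,0,0,0,0,3.5,0,0,0,0,0,3.9,0,0,0,0,0,4.0,0,0,0])

```text
time_s: 6.2
eef_pos: [0.529, 0.1905, 0.3298]
eef_rot: [0.001, 0.575, 0.818, 0.001]
wrist_force: [1.0, -1.1, -2.8]
opening: 0.289
grasp_force: 59.0
```

move_arm(plan=[0.05,-0.3,0,0,0,0,0.1,-0.9,0,0,0,0,0.15,-1.5,0,0,0,0,0.2,-2.1,0,0,0,0,0.25,-2.7,0,0,0,0,0.3,-3.3,0,0,0,0,0.35,-3.9,0,0,0,0,0.4,-4.5,0,0,0,0,0.44,-4.9,0,0,0,0,0.45,-5,0,0,0,0])

```text
time_s: 7.45
eef_pos: [0.5506, -0.0609, 0.3265]
eef_rot: [-0.001, 0.576, 0.818, -0.0]
wrist_force: [0.2, 0.6, -2.7]
opening: 0.284
grasp_force: 59.0
```

move_arm(plan=[0.05,-0.3,0,0,0,0,0.1,-0.8,0,0,0,0,0.15,-1.4,0,0,0,0,0.2,-2.0,0,0,0,0,0.25,-2.6,0,0,0,0,0.3,-3.2,0,0,0,0,0.35,-3.8,0,0,0,0,0.4,-4.2,0,0,0,0,0.44,-4.42,0,0,0,0,0.44,-4.42,0,0,0,0])

```text
time_s: 8.7
eef_pos: [0.5731, -0.2807, 0.327]
eef_rot: [-0.0, 0.575, 0.818, 0.0]
wrist_force: [-0.1, -0.3, -2.5]
opening: 0.283
grasp_force: 59.0
```

```bash
python3 - <<'E'
from h import *
o=ctrl.get_obs();print(o['eef_pos'],o['wrist_force'],R.from_quat(o['eef_rot'],scalar_first=True).as_matrix().round(3))
t=ctrl.camera('top')['pixels'];w=ctrl.camera('wrist')['pixels']
a=np.zeros((600,800,3),np.uint8);a[:400,:640]=w;a[400:600,:400]=cv2.resize(t[150:250,280:480],None,fx=2,fy=2)
cv2.imwrite('pics/c1.png',a[:,:,::-1])
E
```

```text
[ 0.57308662 -0.28069231  0.32703356] [-0.05281155 -0.31677167 -2.49759819] [[-0.339  0.941 -0.   ]
 [ 0.941  0.339  0.   ]
 [ 0.001 -0.    -1.   ]]
```

View pics/c1.png

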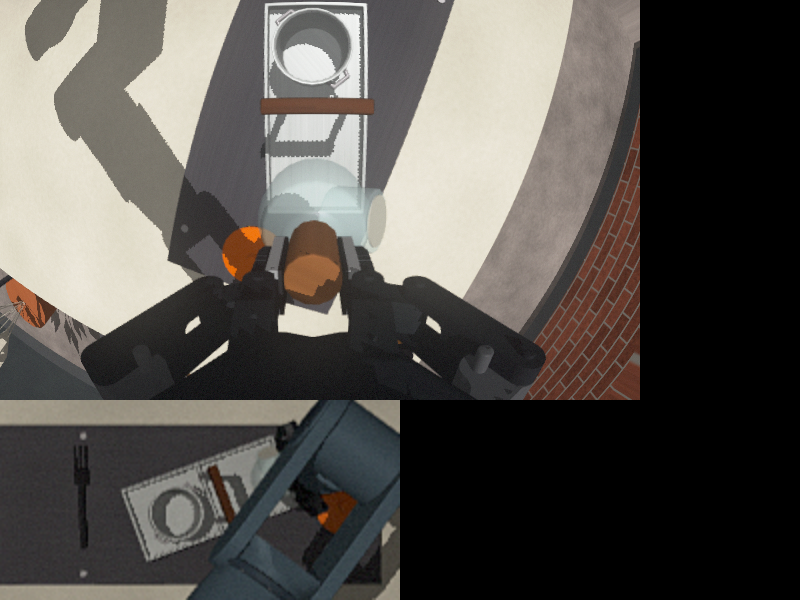

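The picture shows the caddy straight along the view with its bay under the pig, and the pig upright with its mouth towards the caddy's +x. Lowering.

move_arm(plan=[0,0,-0.3,0,0,0,0,0,-0.7,0,0,0,0,0,-1.1,0,0,0,0,0,-1.5,0,0,0,0,0,-1.9,0,0,0,0,0,-2.3,0,0,0,0,0,-2.7,0,0,0,0,0,-3.1,0,0,0,0,0,-3.4,0,0,0,0,0,-3.6,0,0,0])

```text
time_s: 10.05
eef_pos: [0.5728, -0.2804, 0.1461]
eef_rot: [-0.0, 0.575, 0.818, 0.0]
wrist_force: [0.1, -0.2, -2.1]
opening: 0.285
grasp_force: 59.0
```

move_arm(plan=[0,0,-0.06,0,0,0,0,0,-0.12,0,0,0,0,0,-0.18,0,0,0,0,0,-0.22,0,0,0,0,0,-0.25,0,0,0,0,0,-0.27,0,0,0,0,0,-0.27,0,0,0,0,0,-0.27,0,0,0])

```text
time_s: 11.05
eef_pos: [0.573, -0.2806, 0.1339]
eef_rot: [0.0, 0.575, 0.818, -0.0]
wrist_force: [0.5, -0.3, -1.9]
opening: 0.288
grasp_force: 59.0
```

```bash
python3 - <<'E'
from h import *
o=ctrl.get_obs();print(o['eef_pos'],o['wrist_force'])
a=ctrl.camera('side')['pixels'];w=ctrl.camera('wrist')['pixels']
b=np.zeros((600,800,3),np.uint8);b[:400,:640]=w;b[400:600,:400]=cv2.resize(a[150:250,320:520],None,fx=2,fy=2)
cv2.imwrite('pics/c2.png',b[:,:,::-1])
E
```

```text
[ 0.57303518 -0.28060236  0.13387213] [ 0.45666273 -0.34346246 -1.92137732]
```

View pics/c2.png

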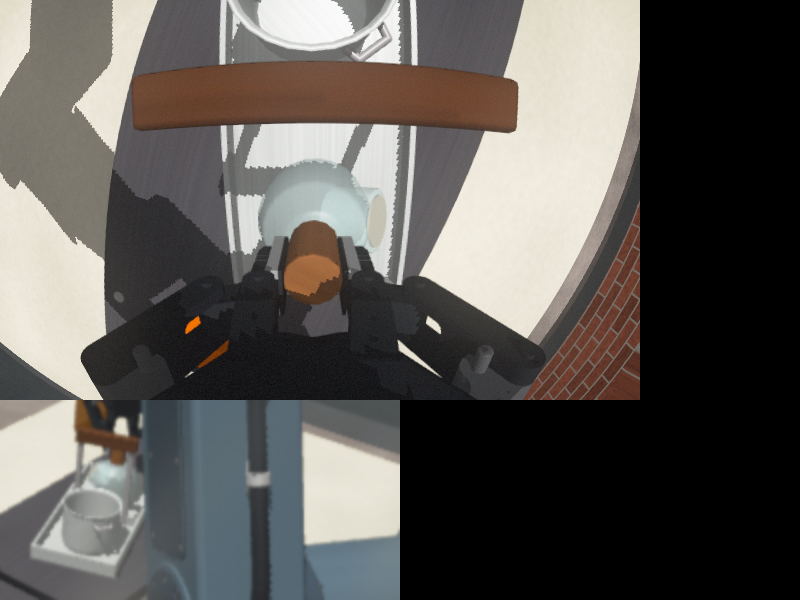

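The pig is inside the bay, centred between its walls, and the force says it isn't touching yet. I'll feel down to the floor.

move_arm(plan=[0,0,-0.02,0,0,0,0,0,-0.04,0,0,0,0,0,-0.04,0,0,0,0,0,-0.04,0,0,0])

```text
time_s: 11.65
eef_pos: [0.573, -0.2806, 0.1318]
eef_rot: [-0.0, 0.575, 0.818, 0.0]
wrist_force: [0.5, -0.2, -3.1]
opening: 0.288
grasp_force: 59.0
```

move_arm(plan=[0,0,-0.02,0,0,0,0,0,-0.02,0,0,0,0,0,-0.02,0,0,0])

```text
time_s: 12.02
eef_pos: [0.5733, -0.2808, 0.1314]
eef_rot: [0.0, 0.575, 0.818, -0.0]
wrist_force: [-0.7, 0.6, 2.5]
opening: 0.289
grasp_force: 59.6
```

move_arm(plan=[0,0,0,0,0,0,0,0,0,0,0,0,0,0,0,0,0,0,0,0,0,0,0,0,0,0,0,0,0,0,0,0,0,0,0,0,0,0,0,0,0,0,0,0,0,0,0,0], grip=60)

```text
time_s: 13.02
eef_pos: [0.573, -0.2806, 0.1308]
eef_rot: [-0.0, 0.575, 0.818, 0.0]
wrist_force: [0.6, 0.5, -0.2]
opening: 0.701
grasp_force: 0.0
```

move_arm(plan=[0,0,0.2,0,0,0,0,0,0.6,0,0,0,0,0,1,0,0,0,0,0,1.5,0,0,0,0,0,2,0,0,0,0,0,2.5,0,0,0,0,0,3,0,0,0,0,0,3.4,0,0,0,0,0,3.4,0,0,0,0,0,3.4,0,0,0])

```text
time_s: 14.28
eef_pos: [0.5726, -0.2803, 0.3]
eef_rot: [-0.001, 0.575, 0.818, 0.0]
wrist_force: [0.1, -0.8, 0.5]
opening: 0.701
grasp_force: 0.0
```

move_arm(plan=[-0.05,0.14,0,0,0,-0.16,-0.1,0.28,0,0,0,-0.32,-0.15,0.42,0,0,0,-0.48,-0.2,0.56,0,0,0,-0.64,-0.25,0.7,0,0,0,-0.8,-0.3,0.85,0,0,0,-0.96,-0.35,1.0,0,0,0,-1.12,-0.4,1.15,0,0,0,-1.28,-0.45,1.3,0,0,0,-1.44,-0.5,1.41,0,0,0,-1.57], grip=85)

```text
time_s: 15.52
eef_pos: [0.5473, -0.2094, 0.2991]
eef_rot: [-0.001, 0.985, 0.17, -0.001]
wrist_force: [0.5, 0.0, 0.4]
opening: 0.993
grasp_force: 0.0
```

move_arm(plan=[0,0,0,0,0,0,0,0,0,0,0,0])

```text
time_s: 15.78
eef_pos: [0.5478, -0.2101, 0.3]
eef_rot: [-0.0, 0.985, 0.174, -0.001]
wrist_force: [-0.3, 1.1, -0.1]
opening: 0.993
grasp_force: 0.0
```

```bash
python3 - <<'E'
from h import *
import pickle
o=ctrl.get_obs();print(o['eef_pos'],o['wrist_force'],o['q'],R.from_quat(o['eef_rot'],scalar_first=True).as_matrix().round(3))
t=ctrl.camera('top')['pixels'];c=ctrl.camera('wrist');pickle.dump(c,open('w3.pkl','wb'))
a=np.zeros((600,800,3),np.uint8);a[:400,:640]=c['pixels'];a[400:600,:400]=cv2.resize(t[150:250,280:480],None,fx=2,fy=2)
cv2.imwrite('pics/c3.png',a[:,:,::-1])
E
```

```text
[ 0.5477709  -0.21011147  0.29997086] [-0.26525761  1.0963012  -0.13010048] [-5.68383515e-01  1.58925023e-01  1.49358019e+00 -8.56566571e-05
  1.49037443e+00  6.53161287e-01] [[ 0.94   0.342 -0.001]
 [ 0.342 -0.94   0.001]
 [-0.001 -0.001 -1.   ]]
```

View pics/c3.png

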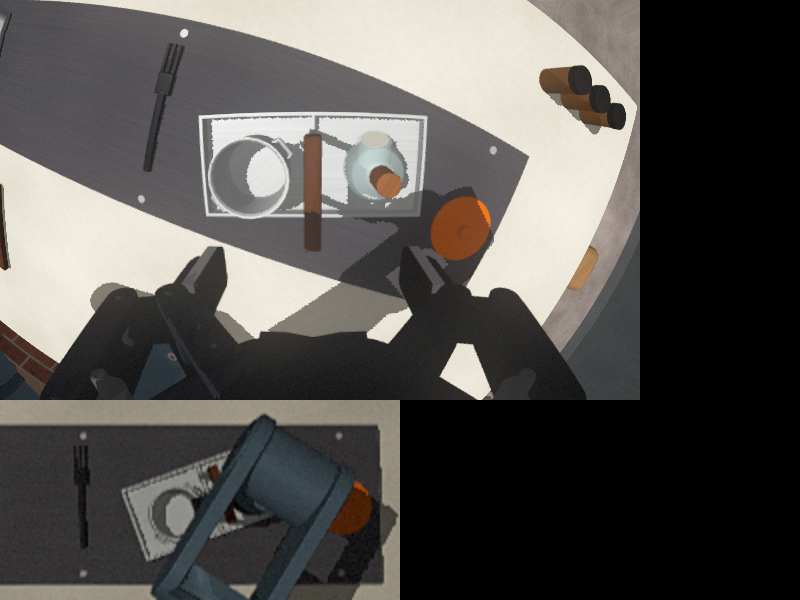

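The pig stands upright in the right bay, knob top at (389,186). The bar runs from (312,134) to (313,250). I'll refine the bar position from these.

```bash
python3 - <<'E'
from h import *
import pickle
c=pickle.load(open('w3.pkl','rb'))
a=fish(c,312.5,135,.21);b=fish(c,313,250,.21);print(a,b,(a+b)/2,np.linalg.norm(a-b),np.degrees(np.arctan2(*(a-b)[[1,0]])),'pig',fish(c,389,186,.163))
E
```

```text
[ 0.5954861  -0.19257498  0.21      ] [ 0.50714282 -0.22512985  0.21      ] [ 0.55131446 -0.20885241  0.21      ] 0.09415069997090857 20.22905536765167 pig [ 0.57228865 -0.27811596  0.163     ]
```

move_arm(plan=[0.04,0.01,-0.4,0,0,0,0.04,0.01,-0.8,0,0,0,0.04,0.01,-1.2,0,0,0,0.04,0.01,-1.6,0,0,0,0.04,0.01,-1.9,0,0,0,0.04,0.01,-2.15,0,0,0,0.04,0.01,-2.3,0,0,0,0.04,0.01,-2.36,0,0,0,0.04,0.01,-2.36,0,0,0,0.04,0.01,-2.36,0,0,0])

```text
time_s: 17.12
eef_pos: [0.5503, -0.2098, 0.1835]
eef_rot: [0.0, 0.985, 0.173, 0.0]
wrist_force: [-0.5, -0.5, -0.3]
opening: 0.99
grasp_force: 0.0
```

move_arm(plan=[0,0,0,0,0,0,0,0,0,0,0,0,0,0,0,0,0,0,0,0,0,0,0,0,0,0,0,0,0,0,0,0,0,0,0,0,0,0,0,0,0,0,0,0,0,0,0,0,0,0,0,0,0,0], grip=0)

```text
time_s: 18.25
eef_pos: [0.55, -0.2094, 0.183]
eef_rot: [-0.0, 0.985, 0.173, 0.0]
wrist_force: [-1.5, 2.5, 4.6]
opening: 0.153
grasp_force: 60.1
```

Gripped: the opening is about 13 mm, which matches the 14 mm bar. Lifting gently, about 10 cm.

move_arm(plan=[0,0,0.03,0,0,0,0,0,0.08,0,0,0,0,0,0.15,0,0,0,0,0,0.25,0,0,0,0,0,0.35,0,0,0,0,0,0.45,0,0,0,0,0,0.55,0,0,0,0,0,0.65,0,0,0,0,0,0.75,0,0,0,0,0,0.85,0,0,0])

```text
time_s: 19.5
eef_pos: [0.55, -0.2096, 0.2256]
eef_rot: [-0.0, 0.985, 0.173, -0.0]
wrist_force: [-0.3, 0.0, -8.7]
opening: 0.149
grasp_force: 58.5
```

move_arm(plan=[0,0,0.12,0,0,0,0,0,0.24,0,0,0,0,0,0.36,0,0,0,0,0,0.5,0,0,0,0,0,0.64,0,0,0,0,0,0.78,0,0,0,0,0,0.92,0,0,0,0,0,1.04,0,0,0,0,0,1.12,0,0,0,0,0,1.15,0,0,0])

```text
time_s: 20.75
eef_pos: [0.5501, -0.2096, 0.2831]
eef_rot: [0.0, 0.985, 0.173, 0.0]
wrist_force: [-0.0, -0.0, -8.0]
opening: 0.155
grasp_force: 58.5
```

move_arm(plan=[0,0,0,0,0,0,0,0,0,0,0,0,0,0,0,0,0,0,0,0,0,0,0,0,0,0,0,0,0,0,0,0,0,0,0,0])

```text
time_s: 21.5
eef_pos: [0.55, -0.2096, 0.2828]
eef_rot: [-0.0, 0.985, 0.173, -0.0]
wrist_force: [-0.8, -0.6, -8.6]
opening: 0.147
grasp_force: 58.5
```

```bash
python3 - <<'E'
from h import *
o=ctrl.get_obs();print(o['eef_pos'],o['wrist_force'],o['torque'])
a=ctrl.camera('side')['pixels'];w=ctrl.camera('wrist')['pixels']
b=np.zeros((600,800,3),np.uint8);b[:400,:640]=w;b[400:600,:400]=cv2.resize(a[130:230,320:520],None,fx=2,fy=2)
cv2.imwrite('pics/c4.png',b[:,:,::-1])
E
```

```text
[ 0.54998312 -0.20957553  0.28279107] [-0.75455718 -0.64750611 -8.59191177] [-0.02682205  0.00263273 -0.02327786]
```

View pics/c4.png

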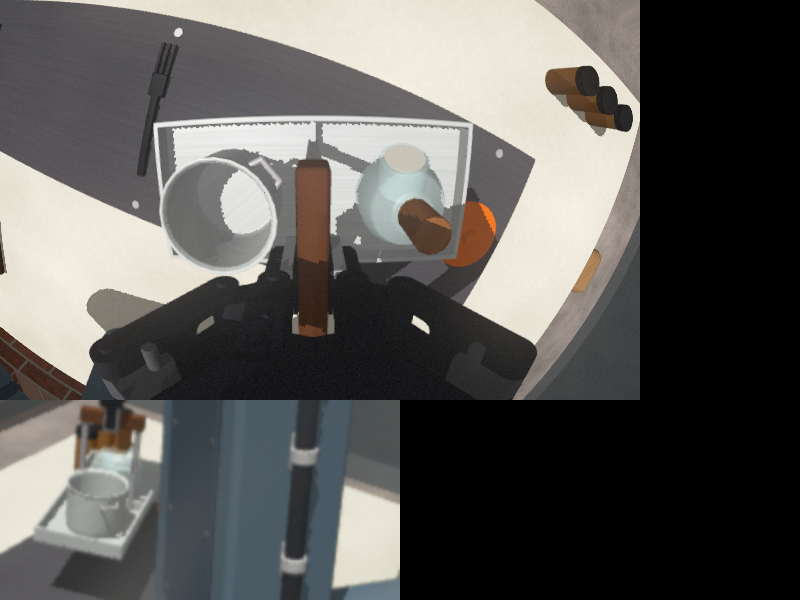

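The caddy is off the shelf with the pig and pot upright in their bays. I'll check the tilt by comparing rim corners against a level prediction, then hand in.

```bash
python3 - <<'E'
from h import *
c=ctrl.camera('wrist')
Ri=R.from_euler('z',.346)
for n,uv in {'(65,140)':(155,124),'(65,-140)':(471,124)}.items():
    p=fish(c,*uv,.176); print(n,(Ri.inv().apply(p-[.550,-.2095,.154])*1e3).round(1))
g=cv2.cvtColor(c['pixels'],cv2.COLOR_RGB2GRAY)
o=ctrl.get_obs();print(o['time_s'],np.abs(o['dq']).max())
E
```

```text
(65,140) [ 63.8 137.5  22. ]
(65,-140) [  64.1 -137.8   22. ]
21.65 0.0014292907429480318
```

Both corners match a level caddy to within 3 mm, so the tilt is negligible. Handing in.

```bash
python3 -c "
from bench import ctrl
print(ctrl.hand_in())"
```

```text
the job is handed in; nothing more can be done
None
```

The salt pig was set down upright in the empty bay and released, and I handed the job in with the loaded caddy held level and still about 10 cm above the shelf; no verdict was returned.

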